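# Clear up and hold the peeler ready over the lemon

## Task

Get ready to peel the lemon: put the lemon in the white bowl and the stray teaspoon flat in the cutlery tray. Then draw the peeler out of its wooden block and turn it to a slant about halfway between upright and level, blade end down, with the blade tip above the bowl and a hand's width clear of the worktop, lemon and bowl. Finish while still holding it there in the gripper, quite still, and leave the egg cup and the kitchen timer where they are.

Things in the scene. Friction and masses are not known exactly. Their poses are not given: they have to be found in the camera images.
- fruit_bowl: White shallow round bowl, hollow, open at the top, 206 mm across the rim and 46 mm high, flat inner floor 8 mm above the worktop and about 110 mm across, sides sloping outward, fixed to the worktop. Origin: centre of its underside, on the worktop; z up.
- cutlery_tray: Light wooden open tray, 80 mm (its x) by 170 mm (its y), 32 mm high, walls and floor 5 mm thick, fixed to the worktop. Origin: centre of its underside, on the worktop; y along the length, z up.
- peeler_block: Dark wooden block on a steel foot (foot 80 x 88 mm), 90 mm high in all, with one upright slot in the middle of its top, 22 mm (its x) by 30 mm (its y), 70 mm deep (slot floor 20 mm above the worktop), fixed to the worktop. Origin: centre of its underside, on the worktop; z up.
- slot_mouth (a point): Centre of the slot's mouth in the top of the block, 90 mm above the worktop. Axes as the block's.
- peeler: Hand peeler, dark blue handle: a bar 170 mm long, 25 wide, 17 thick, about 80 g. Starts upright and loose (2 mm play) in the block's slot, blade end down, top 100 mm of the handle above the block. Origin: mid-length on one flat side. x along its length to the blade end (down at the start), y across its width (along the block's y at the start), z through its thickness.
- peeler_tip (a point): End of the peeler's blade, 85 mm from the middle of its length, centred in width and thickness. Axes as the peeler's.
- peeler_butt (a point): Other end of the peeler, the end of the handle, uppermost at the start (about 190 mm above the worktop). Axes as the peeler's.
- lemon: Yellow lemon, 83 mm long (its x), 58 mm across, lying on the worktop. Origin: under its middle, on the worktop at the start; x along its length.
- lemon_centre (a point): Middle of the lemon, 29 mm above the worktop at the start. Axes as the lemon's.
- teaspoon: Steel teaspoon, 130 mm long (its x), up to 26 mm wide, 11 mm high, about 20 g, lying on the worktop. Origin: under the middle of its length; x along its length, z up.
- egg_cup: White egg cup, 49 mm across, 63 mm high; leave it alone. Origin: centre of its underside.
- kitchen_timer: Round red and white kitchen timer, 64 mm across, 62 mm high; leave it alone. Origin: centre of its underside.

How it is judged:
By the outcome, as a careful person would: the job done as asked, in the order asked, and still so for the second after the job is handed in, while the arm keeps its last pose, push and grip.
It also fails if it takes over 61 s, if anything falls off the work surface, if the arm or the gripper's body presses on something with over 40 N, if the wrist force passes 120 N, or if a joint passes its speed limit or range.

## Robot

A 6-joint arm with a two-finger parallel gripper is mounted at the origin on a cart in front of the work surface, level with it; the furniture and walls round the work are solid. World frame = base frame: x ahead of the robot, y to its left, z up, the work surface at z = 0. Lengths are in mm, angles in rad, forces in N, time in s.
With the tool pointing down it reaches from about 325 to 875 mm from the base axis. Payload 4.4 kg.
Tool frame: the origin (TCP) lies on the centre line of the jaws, within the pads' length; the fingertips stand ahead of it and the grasp point (between the pads) lies 6 mm ahead of it (ctrl.tcp_to_tips is the z of the fingertips in the tool frame, in mm); z points along the fingers, y is the line along which they close (so a half turn about z gives the same grasp; the last joint's range is limited). The gripper opens to 85 mm and grips with 20 to 120 N. Pads are 22 mm wide; open, the fingers measure 114 mm over their backs; the gripper's body (76 mm by 85 mm) begins 54 mm behind the grasp point. The pads swing forward as they close: fully open they stand 13 mm farther back than shut.
Start: joints at [-1.278, 0.207, 1.542, -0, 1.393, -0.15], TCP at [246.359, -519.552, 256.282] pointing down, gripper open.
Joint ranges: [-2.73, 2.73], [-0.86, 2.22], [0.23, 2.46], [-1.11, 4.25], [0.08, 2.63], [-2.82, 2.82]. Speed limits (rad/s): [2.79, 2.79, 3.14, 3.14, 3.14, 3.14].

## Interface

Orientations are given as a 3x3 rotation matrix whose columns are the frame's x, y, z axes.
In Python, from plant import ctrl, sensors, optics gives the robot as it stands. Calls block until the motion is done:
- ctrl.move_ptp(position, orientation): joint-space move of the TCP to a pose.
- ctrl.move_l(position, rot=None, vel=150, threshold=None): straight line of the TCP; rot=None keeps the orientation; vel is the mean speed in mm/s. With threshold (N) it stops when the force on the tool has changed by that much, and returns True; else False.
- ctrl.set_joints(angles): joint-space move.
- ctrl.gripper_to(opening, force=None): finger opening in mm; force is the grip in N (None keeps the last); returns when the fingers have stopped.
- ctrl.hold(seconds).
- ctrl.solve_ik(position, orientation): joint angles nearest the present ones, or None.
- sensors.read_state(): the state.
- optics.grab_frame(name): name is "side" or "top" or "wrist"; returns (picture, depth): 384x512x3 uint8, red, green, blue; 384x512 float32, mm along the optical axis (not along the pixel's ray), 0 where there is no reading.
- optics.camera_params(name): a dict with "mtx" (3x3 intrinsics, pixels), "k1" (the pictures are not rectified: a ray, as slopes to the right and down, at radius r is drawn at 1 + k1 r^2 times it, then the intrinsics apply), "R" (3x3) and "t" (3): a world point X has camera coordinates R X + t; the wrist camera has in their place "T_tool_cam" (4x4, takes a point from camera to tool coordinates, whose origin is the TCP and whose axes are the flange's). Camera axes: x right, y down, z forward; pixel columns grow to the right and rows downward; lengths in mm; the calibration is good to about 2 mm. A picture is of the moment at which its call begins: read the wrist's pose just before it. camera_params takes no time and is no camera call.
A pose or a line that the arm cannot do raises ctrl.MotionError and nothing moves.
- ctrl.finish_job(): hands the job in; it is judged then, once.
The state is a dict: "t": time; "q": joint angles; "qvel": joint speeds; "tau": joint torques, N m; "eef_pos": TCP position; "eef_rot": TCP orientation; "force": force on the tool from outside, world axes, zero at the start; "wrist_torque": the same for the moment, N m; "grip_width": finger opening in mm; "grasp_force": force on a finger pad.
Only numpy, scipy, OpenCV 4.12 (cv2) and the standard library are available. Lean on these libraries where they do the work, as an engineer would, in place of code of your own. Each camera call takes 0.05 s, during which the arm holds its last target. There are 200 camera calls.

## Working session

There is one attempt and no reset: what is moved stays moved. The work goes in short steps, each a Python script; the robot and the scene stay as the last script left them, time stands still between calls to the robot, and variables do not carry over. Pictures are saved under pics/ and viewed, at most 10 in all, crops included, and the job is handed in when it is done.

```bash
ls; mkdir -p pics; cat > h.py <<'E'
import numpy as np, cv2
from plant import ctrl, sensors, optics
def save(n,im): cv2.imwrite('pics/'+n+'.png',cv2.cvtColor(im,cv2.COLOR_RGB2BGR))
def cam(name,st=None):
    p=optics.camera_params(name)
    if 'R' in p: R=np.array(p['R']);t=np.array(p['t']).ravel(); Rc=R.T; c=-R.T@t
    else:
        T=np.array(p['T_tool_cam']); Re=np.array(st['eef_rot']); Rc=Re@T[:3,:3]; c=Re@T[:3,3]+np.array(st['eef_pos'])
    return np.array(p['mtx']),float(p['k1']),Rc,c
def rays(cm,uv):
    K,k1,Rc,c=cm; uv=np.atleast_2d(np.float64(uv))
    d=np.c_[(uv[:,0]-K[0,2])/K[0,0],(uv[:,1]-K[1,2])/K[1,1]]; s=d.copy()
    for _ in range(10): s=d/(1+k1*(s**2).sum(1,keepdims=True))
    return np.c_[s,np.ones(len(s))]
def plane(cm,uv,z):
    r=rays(cm,uv)@cm[2].T; return cm[3]+r*((z-cm[3][2])/r[:,2:3])
def dep(cm,uv,D):
    uv=np.atleast_2d(uv).astype(int); return cm[3]+(rays(cm,uv)*D[uv[:,1],uv[:,0]][:,None])@cm[2].T
def tri(A,ua,B,ub):
    a=(rays(A,ua)@A[2].T)[0];b=(rays(B,ub)@B[2].T)[0]
    s=np.linalg.lstsq(np.c_[a,-b],B[3]-A[3],rcond=None)[0]
    P,Q=A[3]+s[0]*a,B[3]+s[1]*b; return (P+Q)/2,np.linalg.norm(P-Q)
E
python3 - <<'E'
from h import *
for n in('top','side','wrist'):
    st=sensors.read_state(); im,D=optics.grab_frame(n); save(n+'0',im); np.savez('pics/'+n+'0.npz',im=im,D=D)
    cm=cam(n,st); print(n,cm[3].round(),cm[2][:,2].round(2),(D>0).mean())
print(st['t'],ctrl.tcp_to_tips)
E
```

```text
pics
top [  78. -128. 1596.] [ 0.26  0.07 -0.96] 0.9960072835286459
side [ 527. -676.  946.] [-0.05  0.63 -0.78] 0.993927001953125
wrist [ 318. -486.  371.] [-0.28 -0.13 -0.95] 0.9959208170572916
0.1 25.0
```

View pics/top0.png

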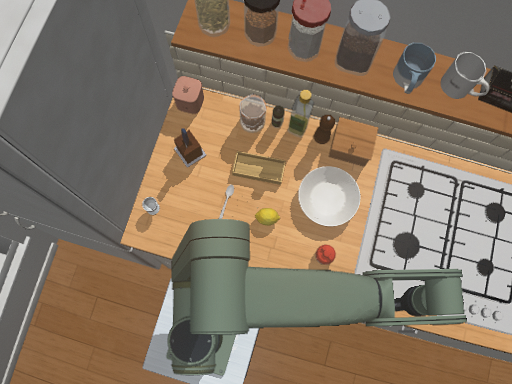

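View pics/side0.png

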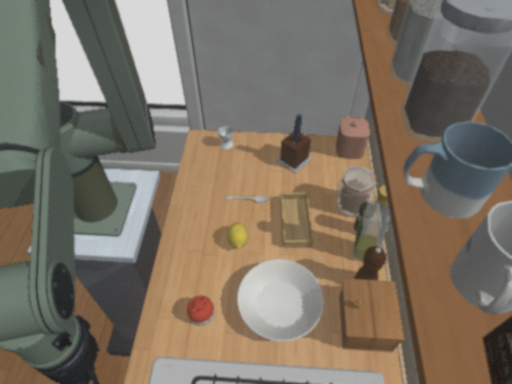

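Top view: lemon (267,215), spoon (231,188)–(222,215) with its bowl end toward the tray, tray (258,167), bowl (329,197), block (190,150) with the peeler, egg cup (150,205), timer (326,254). In the side view: lemon (237,236), spoon (228–267,198), tray (296,219), bowl (280,300), peeler top (297,117).

```bash
cat >> h.py <<'E'
def load(n):
    z=np.load('pics/'+n+'.npz'); return z['im'],z['D']
def blob(im,lo,hi,roi):
    x0,y0,x1,y1=roi; hsv=cv2.cvtColor(im,cv2.COLOR_RGB2HSV); m=np.zeros(im.shape[:2],np.uint8)
    m[y0:y1,x0:x1]=cv2.inRange(hsv,np.array(lo),np.array(hi))[y0:y1,x0:x1]
    n,l,s,c=cv2.connectedComponentsWithStats(m); i=1+np.argmax(s[1:,4]); M=(l==i).astype(np.uint8)
    return M,c[i],s[i]
E
python3 - <<'E'
from h import *
T,S=cam('top'),cam('side'); (it,dt),(is_,ds)=load('top0'),load('side0')
objs={'lemon':([20,150,80],[34,255,255],(245,200,290,230),(220,215,255,255)),
'bowl':([0,0,150],[180,60,255],(295,165,362,228),(232,255,328,342)),
'peeler':([105,80,0],[130,255,160],(170,120,200,150),(288,108,306,140)),
'spoon':([0,0,100],[180,70,255],(212,180,240,222),(222,190,272,206))}
for k,(lo,hi,rt,rs) in objs.items():
    try:
        mt,ct,st=blob(it,lo,hi,rt); ms,cs,ss=blob(is_,lo,hi,rs)
        P,e=tri(T,ct,S,cs)
        print(k,ct.round(1),st,cs.round(1),ss,'tri',P.round(1),round(e,1))
        for n,cm,m,D in(('t',T,mt,dt),('s',S,ms,ds)):
            v,u=np.nonzero(m); Q=dep(cm,np.c_[u,v],D)
            rc=cv2.minAreaRect(Q[:,:2].astype(np.float32)); print('  ',n,np.round(rc[0]+rc[1]+(rc[2],),1),'z',np.percentile(Q[:,2],[2,50,98]).round(1))
    except Exception as ex: print(k,ex)
# height-based: boxes
for n,cm,D,rois in(('t',T,dt,{'tray':(228,148,292,188),'block':(172,120,206,168),'egg':(140,195,162,216),'timer':(312,242,340,266)}),('s',S,ds,{'tray':(278,190,316,248),'block':(278,110,314,172),'egg':(216,124,236,150),'timer':(184,292,216,328)})):
    for k,(x0,y0,x1,y1) in rois.items():
        u,v=np.meshgrid(np.arange(x0,x1),np.arange(y0,y1)); Q=dep(cm,np.c_[u.ravel(),v.ravel()],D)
        zm={'tray':22,'block':78,'egg':40,'timer':30}[k]; Q=Q[(Q[:,2]>zm)&(Q[:,2]<(110 if k=='block' else 220))]
        if len(Q)<4: print(k,'none');continue
        rc=cv2.minAreaRect(Q[:,:2].astype(np.float32)); print(n,k,len(Q),np.round(rc[0]+rc[1]+(rc[2],),1),np.percentile(Q[:,2],[2,50,98]).round(1))
E
```

```text
lemon [266.9 214.9] [255 208  25  15 265] [239.5 235.8] [233 224  14  23 132] tri [435.2 -87.8  24.2] 2.5
   t [267.4 -89.8  78.2 378.6  89.8] z [34.6 50.1 62.1]
   s [ 472.4 -374.    34.6  611.9    7. ] z [38.1 52.6 59.9]
bowl [328.8 195.8] [ 298  166   63   60 2939] [274.  297.2] [ 237  259   83   82 4600] tri [ 541.4 -269.5   53.1] 9.9
   t [ 363.4 -253.9  204.8  588.9   85.4] z [ 1.5 21.1 48.7]
   s [ 542.3 -406.   539.3  200.2   89.6] z [ 5.  18.3 47.3]
peeler [183.5 130. ] [182 129   4   3   6] [297.7 126. ] [297 122   3   9   9] tri [592.6 237.5 145.8] 15.6
   t [585.1 229.6   8.3   2.9  67.8] z [184.5 189.4 193.4]
   s [584.5 222.5   5.9   3.7  29.7] z [140.7 151.5 168.6]
spoon [225.9 206.1] [212 184  28  38 208] [249.8 198.1] [226 195  43   8 178] tri [442.1  58.4  -1.4] 23.9
   t [285.6 -12.1 473.5  59.8  23.5] z [ -3.4   8.2 782.8]
   s [ 513.7 -291.4  124.1  758.7   11.3] z [-1.8  5.9 12.7]
t tray 278 [586.7 -16.7  83.8 170.2   5. ] [22.6 29.8 38.3]
t block 324 [582.9 231.5  74.9  62.2  51.4] [79.3 89.1 96.9]
t egg 94 [354.4 287.8  46.8  44.9  15.4] [40.3 52.3 67.1]
t timer 308 [ 358.3 -302.8   61.4   60.6   85.3] [31.3 48.  63.1]
s tray 387 [589.2 -14.9  80.5 173.9   4.3] [22.5 31.8 35.8]
s block 466 [5.834e+02 2.819e+02 1.169e+02 1.973e+02 3.000e-01] [79.  89.4 98.3]
s egg 157 [356.9 288.3  51.8  45.6  82.4] [40.4 53.8 64.9]
s timer 581 [ 362.2 -306.    61.4   62.3   67.9] [32.6 49.1 63.1]
```

```bash
cat >> h.py <<'E'
def Rd(yaw): # tool down, closing axis y at angle yaw (from world x)
    y=np.array([np.cos(yaw),np.sin(yaw),0]); z=np.array([0,0,-1.]); return np.c_[np.cross(y,z),y,z]
def look(n):
    st=sensors.read_state(); im,D=optics.grab_frame('wrist'); save(n,im); np.savez('pics/'+n+'.npz',im=im,D=D,p=st['eef_pos'],R=st['eef_rot'])
    return st['t']
def loadw(n):
    z=np.load('pics/'+n+'.npz'); return z['im'],z['D'],cam('wrist',dict(eef_pos=z['p'],eef_rot=z['R']))
E
python3 - <<'E'
from h import *
s=sensors.read_state(); print(np.round(s['eef_rot'],2)); print(np.round(optics.camera_params('wrist')['T_tool_cam'],2),optics.camera_params('wrist')['mtx'])
for yaw in (np.pi/2,-np.pi/2,0,np.pi):
    for p in ([420,0,330],[520,200,330],[587,-16,120]):
        q=ctrl.solve_ik(p,Rd(yaw)); print(yaw,p,None if q is None else np.round(q,2))
E
```

```text
[[ 0.9   0.43 -0.  ]
 [ 0.43 -0.9   0.  ]
 [ 0.   -0.   -1.  ]]
[[   0.     -0.95   -0.31   78.83]
 [   1.      0.     -0.      0.26]
 [   0.     -0.31    0.95 -116.21]
 [   0.      0.      0.      1.  ]] [[313.46423517   0.         257.247405  ]
 [  0.         313.46423517 190.51887977]
 [  0.           0.           1.        ]]
1.5707963267948966 [420, 0, 330] [-0.21 -0.19  1.79 -0.    1.54 -1.78]
1.5707963267948966 [520, 200, 330] [ 0.21  0.12  1.49 -0.    1.53 -1.36]
1.5707963267948966 [587, -16, 120] [-0.17  0.38  1.63 -0.    1.14 -1.75]
-1.5707963267948966 [420, 0, 330] [-0.21 -0.19  1.79 -0.    1.54  1.36]
-1.5707963267948966 [520, 200, 330] [ 0.21  0.12  1.49 -0.    1.53  1.78]
-1.5707963267948966 [587, -16, 120] [-0.17  0.38  1.63 -0.    1.14  1.4 ]
0 [420, 0, 330] [-0.21 -0.19  1.79 -0.    1.54 -0.21]
0 [520, 200, 330] [ 0.21  0.12  1.49 -0.    1.53  0.21]
0 [587, -16, 120] [-0.17  0.38  1.63 -0.    1.14 -0.17]
3.141592653589793 [420, 0, 330] None
3.141592653589793 [520, 200, 330] None
3.141592653589793 [587, -16, 120] None
```

```bash
python3 - <<'E'
from h import *
R=Rd(-np.pi/2)
print(sensors.read_state()['t'])
ctrl.move_ptp([540,-110,330],R); print(look('wA'))
ctrl.move_ptp([560,110,330],R); print(look('wB'))
a=cv2.imread('pics/wA.png');b=cv2.imread('pics/wB.png'); cv2.imwrite('pics/wAB.png',cv2.resize(np.vstack([a,b]),None,fx=.78,fy=.78))
E
```

```text
0.15
2.0
2.9333
```

View pics/wAB.png

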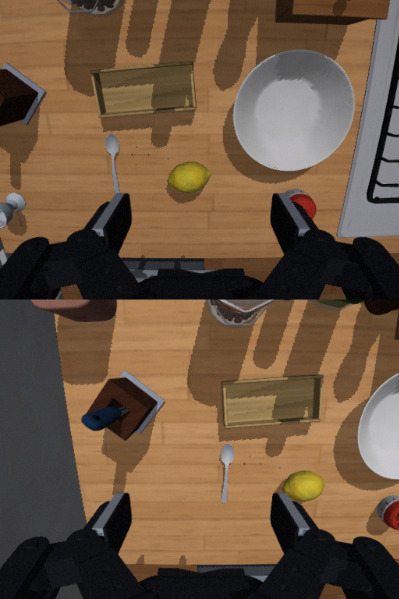

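wA (picture scaled 0.78): lemon (188,177), spoon (111,136)–(117,192), tray (145,90), bowl (294,110). wB, in its own half: peeler (105,112), spoon (227,150)–(224,202), tray (270,100), lemon (303,187).

```bash
python3 - <<'E'
from h import *
A,B=loadw('wA'),loadw('wB')
def pts(F,roi,zlo,zhi,m=None):
    im,D,cm=F; x0,y0,x1,y1=[int(r/.78) for r in roi]; u,v=np.meshgrid(np.arange(x0,x1),np.arange(y0,y1)); uv=np.c_[u.ravel(),v.ravel()]
    if m is not None: uv=uv[m[uv[:,1],uv[:,0]]>0]
    uv=uv[D[uv[:,1],uv[:,0]]>0]; Q=dep(cm,uv,D); k=(Q[:,2]>zlo)&(Q[:,2]<zhi); return Q[k],uv[k]
def rect(n,Q):
    rc=cv2.minAreaRect(Q[:,:2].astype(np.float32)); print(n,len(Q),np.round(rc[0]+rc[1]+(rc[2],),1),'z',np.percentile(Q[:,2],[2,50,98]).round(1))
for n,F,roi in(('A',A,(82,58,206,126)),('B',B,(214,70,330,132))): rect(n+' tray',pts(F,roi,24,45)[0])
for n,F,roi in(('A',A,(225,40,362,180)),):
    Q,_=pts(F,roi,36,60); 
    M=np.c_[2*Q[:,:2],np.ones(len(Q))]; s=np.linalg.lstsq(M,(Q[:,:2]**2).sum(1),rcond=None)[0]; print('bowl rim',s[:2].round(1),np.sqrt(s[2]+s[0]**2+s[1]**2).round(1),np.percentile(Q[:,2],98).round(1))
rect('B block',pts(B,(80,65,160,145),82,99)[0]); rect('B foot+block',pts(B,(80,65,170,145),4,99)[0]); rect('B peeler',pts(B,(75,95,140,140),120,230)[0]); rect('B peeler top',pts(B,(75,95,140,140),180,230)[0]);rect('B peeler low',pts(B,(75,95,140,140),105,140)[0])
cs={}
for n,F,ro in(('A',A,(160,150,215,200)),('B',B,(278,165,330,208))):
    r=[int(x/.78) for x in ro]; m,c,_=blob(F[0],[18,130,60],[36,255,255],r); Q,uv=pts(F,ro,5,90,m); rect(n+' lemon',Q); rr=cv2.minAreaRect(uv.astype(np.float32)); cs['l'+n]=rr[0]
for n,F,ro in(('A',A,(100,132,122,196)),('B',B,(215,142,238,206))):
    r=[int(x/.78) for x in ro]; m,c,s=blob(F[0],[0,0,120],[180,60,255],r); print('spoon px',s); Q,uv=pts(F,ro,-10,40,m); rect(n+' spoon',Q)
    o=np.argsort(uv[:,1]); cs['h'+n]=uv[o[-6:]].mean(0); cs['b'+n]=uv[o[:6]].mean(0); cs['s'+n]=uv.mean(0)
    p=plane(F[2],[cs['b'+n],cs['h'+n],cs['s'+n]],5); print(p.round(1))
for k in 'lbhs':
    P,e=tri(A[2],cs[k+'A'],B[2],cs[k+'B']); print(k,P.round(1),round(e,1))
E
```

```text
A tray 1562 [587.6 -14.4  80.5 170.5   4.6] z [25.  30.2 32.2]
B tray 1551 [587.7 -14.8  80.8 170.3   4.4] z [24.7 29.9 31.9]
bowl rim [ 550.4 -266.8] 97.5 44.9
B block 2388 [582.7 232.6  70.3  62.8  50.5] z [84.1 88.7 90.3]
B foot+block 4125 [582.7 232.3  86.9  79.2  51.8] z [ 4.3 87.7 90.1]
B peeler 941 [585.  230.4  24.1  12.   51.5] z [122.5 171.1 189.2]
B peeler top 345 [584.9 230.5  22.7  11.9  54.1] z [180.5 186.8 189.6]
B peeler low 225 [585.4 228.9  23.7   9.1  37.4] z [106.1 126.2 139.3]
A lemon 1646 [429.7 -88.6  64.3  64.5  55.2] z [25.  47.9 56.8]
B lemon 1586 [430.8 -86.3  58.7  66.7  50.7] z [21.9 46.8 56.2]
spoon px [135 178  19  70 484]
A spoon 480 [438.3  63.4  26.  115.4  84. ] z [-0.9  3.8  9.8]
[[496.   56.9   5. ]
 [383.9  59.4   5. ]
 [454.6  59.4   5. ]]
spoon px [283 185  18  76 616]
B spoon 612 [442.3  56.3 128.5  25.6   2.1] z [-1.3  3.6  9.5]
[[505.6  58.1   5. ]
 [381.3  60.7   5. ]
 [459.3  59.1   5. ]]
l [429.3 -88.6  29.3] 0.0
b [499.6  57.7   1. ] 9.1
h [381.6  60.5   3.2] 2.4
s [456.8  59.1   4.5] 4.4
```

```bash
python3 - <<'E'
from h import *
# bowl rim
for n in('top','side'):
    im,D=load(n+'0'); cm=cam(n); v,u=np.nonzero(D>0); Q=dep(cm,np.c_[u,v],D)
    k=(abs(Q[:,0]-545)<125)&(abs(Q[:,1]+268)<125)&(Q[:,2]>41)&(Q[:,2]<52); Q=Q[k]; c,r=cv2.minEnclosingCircle(Q[:,:2].astype(np.float32)); print(n,len(Q),np.round(c,1),round(r,1))
# lemon axis
angs=[]
for n,ro in(('wA',(160,150,215,200)),('wB',(278,165,330,208))):
    im,D,cm=loadw(n); r=[int(x/.78) for x in ro]; m,c,_=blob(im,[18,130,60],[36,255,255],r); v,u=np.nonzero(m)
    Q=plane(cm,np.c_[u,v],29); C=np.cov(Q[:,:2].T); w,V=np.linalg.eigh(C); a=np.arctan2(V[1,1],V[0,1]); print(Q.mean(0).round(1),np.degrees(a).round(1),(4*np.sqrt(w)).round(1))
print(ctrl.tcp_to_tips, sensors.read_state()['grip_width'])
E
```

```text
top 385 [ 550.5 -268.9] 103.4
side 884 [ 552.  -267.6] 104.3
[428.9 -88.2  29. ] 106.2 [62.7 79. ]
[429.  -88.5  29. ] 81.3 [65.3 81.7]
25.0 85.57793456469513
```

```bash
python3 - <<'E'
from h import *
R=Rd(np.radians(10))
ctrl.move_ptp([429,-88.4,120],R)
ctrl.move_l([429,-88.4,36],vel=120)
ctrl.gripper_to(40,force=40); s=sensors.read_state(); print(s['t'],s['grip_width'],s['grasp_force'])
ctrl.move_l([429,-88.4,150],vel=200); s=sensors.read_state(); print(s['grip_width'],s['grasp_force'])
ctrl.move_ptp([551,-268,150],R)
print(ctrl.move_l([551,-268,47],vel=120,threshold=12)); s=sensors.read_state(); print(s['eef_pos'])
ctrl.gripper_to(72); ctrl.move_l([551,-268,160],vel=200); print(sensors.read_state()['t'])
# spoon
y=np.radians(89)
ctrl.gripper_to(25); print(sensors.read_state()['grip_width'])
ctrl.move_ptp([447,59.2,120],Rd(y)); print(look('wC'),sensors.read_state()['t'])
E
```

```text
6.1333 54.99914161025778 40.606493996456265
54.92386225874832 42.625038237310946
False
[ 551.75684375 -268.38280696   47.82313061]
9.7583
25.111986151474945
11.5667 11.6167
```

View pics/wC.png

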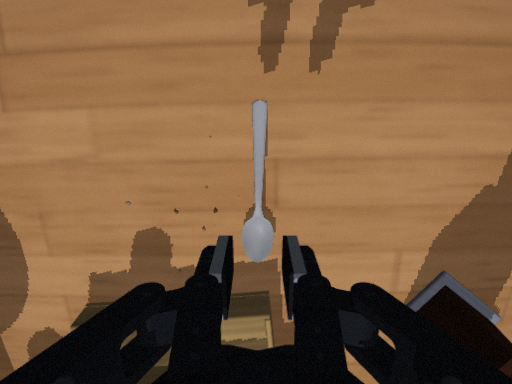

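The spoon lies straight between the jaws, from the bowl at (258,240) to the handle end at (260,103). The jaw midline is near column 258.

```bash
python3 - <<'E'
from h import *
im,D,cm=loadw('wC'); m,c,s=blob(im,[0,0,100],[180,75,255],(238,95,280,265)); print(s)
v,u=np.nonzero(m); P=plane(cm,np.c_[u,v],5); Z=dep(cm,np.c_[u,v],D)[:,2]
x=P[:,0]; print('ext',x.min().round(1),x.max().round(1))
for a in range(370,515,12):
    k=(x>=a)&(x<a+12)
    if k.any(): print(a,P[k,1].mean().round(1),np.ptp(P[k,1]).round(1),np.median(Z[k]).round(1))
E
```

```text
[ 242  100   32  163 2485]
ext 377.1 508.3
370 61.4 10.8 0.9
382 61.4 11.0 2.4
394 61.1 9.7 4.2
406 60.5 9.1 5.7
418 60.3 7.7 7.4
430 59.8 7.1 8.4
442 59.6 6.3 9.1
454 59.1 8.8 8.2
466 58.5 24.3 3.0
478 58.4 25.5 1.6
490 58.0 24.7 3.4
502 57.6 16.7 5.5
```

```bash
python3 - <<'E'
from h import *
R=Rd(np.radians(88.2)); p=[446,59.5]
ctrl.move_ptp(p+[70],R)
print(ctrl.move_l(p+[28.5],vel=80,threshold=8)); print(np.round(sensors.read_state()['eef_pos'],1))
ctrl.gripper_to(0,force=40); s=sensors.read_state(); print(s['t'],s['grip_width'],s['grasp_force'],np.round(s['force'],1),np.round(s['eef_pos'],1))
ctrl.move_l(p+[120],vel=150); s=sensors.read_state(); print(s['t'],s['grip_width'],s['grasp_force'])
ctrl.move_ptp([587.6,-18,120],Rd(np.radians(4.5))); print(look('wD'))
im,D=optics.grab_frame('side'); cv2.imwrite('pics/sD.png',cv2.cvtColor(cv2.resize(im[170:350,180:340],None,fx=3,fy=3),cv2.COLOR_RGB2BGR))
E
```

```text
False
[446.5  59.5  28.9]
12.8333 18.143492225760887 39.029194769100286 [ 0.2 -0.3  3. ] [446.7  59.5  29.3]
13.5917 18.486077074115926 38.82323853147682
14.8083
```

View pics/wD.png

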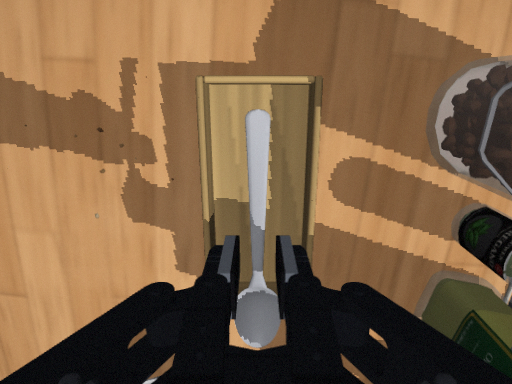

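View pics/sD.png

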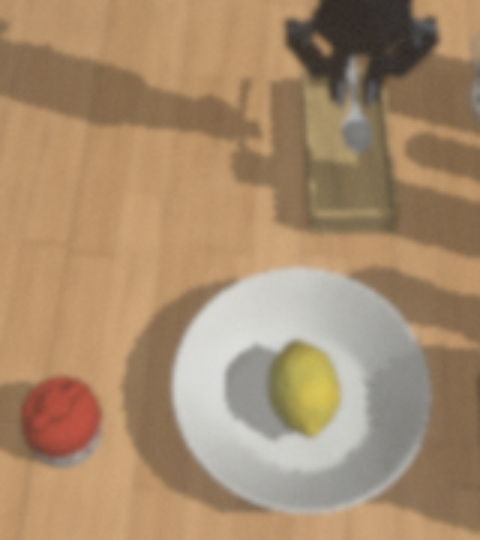

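The lemon sits in the bowl at (305,388) in the crop. The spoon is held over the tray, gripped near its bowl end, with the bowl at (258,318) and the handle end at (258,115). I'll check its pitch before lowering it.

```bash
python3 - <<'E'
from h import *
im,D,cm=loadw('wD'); m,c,s=blob(im,[0,0,90],[180,75,255],(238,100,280,350)); print(s)
v,u=np.nonzero(m); P=dep(cm,np.c_[u,v],D); k=D[v,u]>0; P=P[k]; y=P[:,1]
for a in range(-110,130,14):
    k=(y>=a)&(y<a+14)
    if k.sum()>15: print(a,np.median(P[k],0).round(1),np.ptp(P[k,0]).round(1))
print(ctrl.tcp_to_tips)
E
```

```text
[ 238  109   42  239 5411]
-82 [591.1 -71.5  93.8] 20.3
-68 [590.9 -61.3  91. ] 23.3
-54 [589.8 -47.8  91.3] 22.5
-40 [588.4 -33.7  96.4] 16.6
-26 [587.2 -18.4  98.7] 14.9
-12 [586.1  -4.8  97.9] 14.5
2 [585.    9.3  96.5] 15.8
16 [583.9  23.2  94.8] 17.0
30 [582.8  37.4  92.9] 18.7
44 [582.1  48.   91.1] 11.6
25.0
```

```bash
python3 - <<'E'
from h import *
p=[587.6,-18]
ctrl.move_l(p+[60],vel=150)
print(ctrl.move_l(p+[34.5],vel=60,threshold=6)); print(np.round(sensors.read_state()['eef_pos'],1))
ctrl.gripper_to(32); ctrl.move_l(p+[150],vel=150); s=sensors.read_state(); print(s['t'])
# go to view peeler: two places
for y in (-38.5,141.5,51.5,-128.5): 
    q=ctrl.solve_ik([584,231.5,230],Rd(np.radians(y))); print(y,None if q is None else np.round(q,2))
ctrl.move_ptp([575,150,300],Rd(-np.pi/2)); print(look('wE'))
ctrl.move_ptp([585,231,330],Rd(np.radians(-38.5))); print(look('wF'))
a=cv2.imread('pics/wE.png');b=cv2.imread('pics/wF.png'); cv2.imwrite('pics/wEF.png',cv2.resize(np.vstack([a,b]),None,fx=.78,fy=.78))
E
```

```text
True
[587.3 -17.9  34.3]
17.125
-38.5 [ 0.24  0.34  1.43 -0.    1.37  0.91]
141.5 [ 0.24  0.34  1.43 -0.    1.37 -2.23]
51.5 [ 0.24  0.34  1.43 -0.    1.37 -0.66]
-128.5 [ 0.24  0.34  1.43 -0.    1.37  2.48]
18.8167
19.6333
```

View pics/wEF.png

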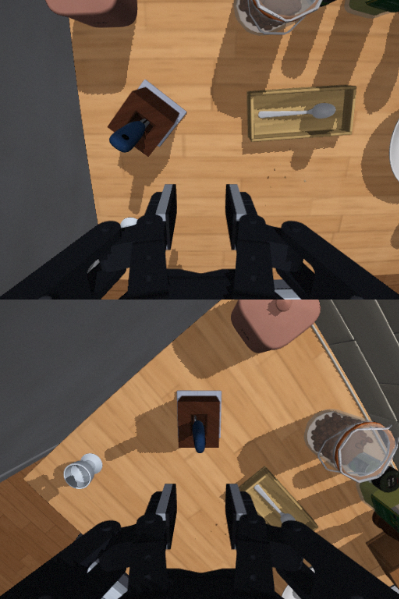

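The spoon lies in the tray at (290,112) in the wE half. The peeler butt is at (125,140) there and at (199,435) in wF, where the block is square to the image. Next I'll measure the peeler's axis.

```bash
python3 - <<'E'
from h import *
E_,F=loadw('wE'),loadw('wF')
for n,W,ro in(('E',E_,(100,100,160,160)),('F',F,(180,105,220,165))):
    im,D,cm=W; r=[int(x/.78) for x in ro]; u,v=np.meshgrid(np.arange(r[0],r[2]),np.arange(r[1],r[3])); uv=np.c_[u.ravel(),v.ravel()]; uv=uv[D[uv[:,1],uv[:,0]]>0]
    Q=dep(cm,uv,D)
    for lo,hi in((84,96),(105,130),(130,155),(155,180),(183,200)):
        q=Q[(Q[:,2]>lo)&(Q[:,2]<hi)]
        if len(q)>5:
            rc=cv2.minAreaRect(q[:,:2].astype(np.float32)); print(n,lo,len(q),np.round(rc[0]+rc[1]+(rc[2],),1),q[:,2].max().round(1),q.mean(0).round(1))
im,D,cm=loadw('wE'); m=0
u,v=np.meshgrid(np.arange(310,460),np.arange(105,185)); Q=dep(cm,np.c_[u.ravel(),v.ravel()],D); px=im[v.ravel(),u.ravel()].astype(int)
k=(np.ptp(px,axis=1)<25)&(px.mean(1)>110)&(abs(Q[:,0]-587)<33)&(abs(Q[:,1]+14)<78); q=Q[k]; rc=cv2.minAreaRect(q[:,:2].astype(np.float32)); print('spoon',len(q),np.round(rc[0]+rc[1]+(rc[2],),1),np.percentile(q[:,2],[2,50,98]).round(1))
E
```

```text
E 84 2184 [582.5 232.1  70.4  62.5  50.8] 94.6 [584.9 233.1  88.4]
E 105 147 [586.6 228.5  23.2   5.8  48.5] 130.0 [587.2 227.4 119.3]
E 130 244 [586.4 228.2  24.1   7.   43.3] 154.8 [587.4 227.  143.1]
E 155 335 [586.8 227.9  24.2   5.8  44.7] 180.0 [587.4 226.7 168.2]
E 183 359 [584.7 230.3  22.1  11.3  47.8] 190.2 [585.3 229.6 186.8]
F 84 2178 [582.4 230.6  66.2  60.2  51.1] 91.0 [584.4 233.   88.4]
F 105 44 [587.7 239.8   6.5  14.9  57.3] 129.8 [587.7 241.2 120.9]
F 130 86 [585.  238.4  10.8  17.8  78.2] 155.0 [587.9 240.4 142.5]
F 155 124 [586.5 235.   16.3  14.   51. ] 180.0 [588.8 239.1 168.4]
F 183 276 [584.3 231.8  21.5  11.3  51.6] 190.3 [585.1 231.9 186.9]
spoon 558 [585.  -12.9  15.8 129.9   5.1] [ 3.4  8.9 14.8]
```

```bash
cat >> h.py <<'E'
def final(L,tip=(551,-268,177),yaw=None):
    az=np.arctan2(tip[1],tip[0]); c,s=np.cos(az),np.sin(az)
    ax=np.array([-s,c,0])*(-np.pi/4)   # rotates down towards outward
    R=cv2.Rodrigues(ax)[0]@Rd(az if yaw is None else yaw); return np.array(tip)-L*R[:,2],R
E
python3 - <<'E'
from h import *
P,RF=final(138); print(P.round(),RF.round(2),ctrl.solve_ik(P,RF))
R=Rd(np.radians(-39)); p=[584.2,231.2]
ctrl.gripper_to(40); ctrl.move_l(p+[230],rot=R,vel=150)
print(ctrl.move_l(p+[158],vel=120,threshold=8)); 
ctrl.gripper_to(10,force=60); s=sensors.read_state(); print(s['t'],s['grip_width'],s['grasp_force'],np.round(s['force'],1),np.round(s['eef_pos'],1))
print(ctrl.move_l(p+[263],vel=100,threshold=25)); s=sensors.read_state(); print(s['t'],s['grip_width'],s['grasp_force'],np.round(s['force'],1),np.round(s['eef_pos'],1))
E
```

```text
[ 463. -225.  275.] [[ 0.44  0.64  0.64]
 [ 0.9  -0.31 -0.31]
 [-0.    0.71 -0.71]] [-0.73506676 -0.35104237  2.20426305  0.38241712  0.55621455 -0.53149918]
False
21.825 17.127602159705106 59.45111632347107 [-0.8  1.2  4.3] [584.9 231.7 159.6]
False
23.025 17.191187137251138 58.83091449737549 [-0.3 -0.1 -1.7] [583.6 231.1 261.8]
```

```bash
python3 - <<'E'
from h import *
P,RF=final(139.6)
ctrl.move_l([560,150,310],vel=200)
ctrl.move_ptp([470,-120,310],Rd(np.radians(-26)))
ctrl.move_ptp(P,RF); ctrl.hold(0.5)
s=sensors.read_state(); print(s['t'],s['grip_width'],s['grasp_force'],np.round(s['eef_pos'],1),np.round(s['eef_rot'],2).tolist(),P.round(1))
for n in('side','top'):
    im,D=optics.grab_frame(n); np.savez('pics/'+n+'G.npz',im=im,D=D); save(n+'G',im)
look('wG')
a,b,c=[cv2.imread('pics/%s.png'%k) for k in('sideG','wG','topG')]
cv2.imwrite('pics/G.png',np.vstack([cv2.resize(a[100:380,150:400],None,fx=1.6,fy=1.07),cv2.resize(b,(400,300))]))
E
```

```text
26.1417 16.747416390406 58.8540655374527 [ 462.4 -224.8  275.7] [[0.44, 0.64, 0.64], [0.9, -0.31, -0.31], [0.0, 0.71, -0.71]] [ 462.2 -224.8  275.7]
```

View pics/G.png

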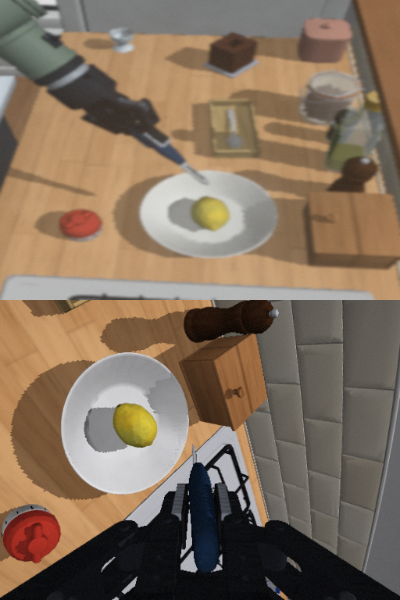

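View pics/topG.png

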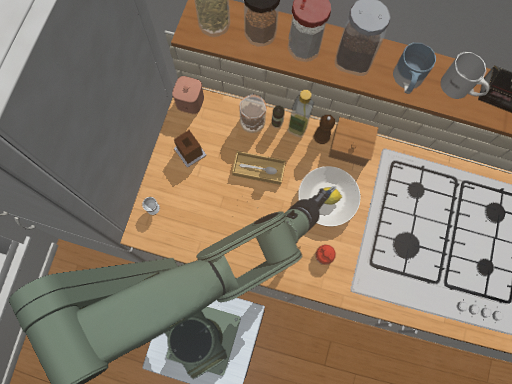

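The peeler is held on a slant, with its tip near (207,182) in the side crop, above the bowl. The spoon is in the tray and the lemon in the bowl; the egg cup and timer look unmoved. I'll measure the peeler's slant and the lemon's height.

```bash
python3 - <<'E'
from h import *
s=sensors.read_state(); e=np.array(s['eef_pos']); z=np.array(s['eef_rot'])[:,2]
for n in('side','top'):
    im,D=load(n+'G'); cm=cam(n); v,u=np.nonzero(D>0); Q=dep(cm,np.c_[u,v],D)
    a=(Q-e)@z; r=np.linalg.norm(Q-e-np.outer(a,z),axis=1); k=(a>45)&(a<165)&(r<30); q=Q[k]
    print(n,len(q),'max a',np.sort(a[k])[-4:].round(1),'end',q[np.argsort(a[k])[-4:]].mean(0).round(1))
    w,V=np.linalg.eigh(np.cov(q.T)); d=V[:,2]*np.sign(-V[2,2]); print(' dir',d.round(2),'slant deg',np.degrees(np.arcsin(-d[2])).round(1))
    hsv=cv2.cvtColor(im,cv2.COLOR_RGB2HSV)[v,u]; k=(abs(Q[:,0]-551)<90)&(abs(Q[:,1]+268)<90)&(hsv[:,0]>18)&(hsv[:,0]<36)&(hsv[:,1]>130)&(Q[:,2]<110); print(' lemon',k.sum(),Q[k].mean(0).round(1),np.percentile(Q[k,2],98).round(1))
print(s['t'],np.abs(s['qvel']).max())
E
```

```text
side 236 max a [136.2 138.  138.1 141. ] end [ 545.3 -267.3  173.3]
 dir [ 0.54 -0.23 -0.81] slant deg 54.1
 lemon 319 [ 558.8 -278.8   60.2] 68.5
top 40 max a [126.4 127.3 131.5 132.7] end [ 539.1 -264.8  179.1]
 dir [ 0.53 -0.21 -0.82] slant deg 55.3
 lemon 126 [ 549.  -281.3   56.4] 66.9
26.2917 0.0022247506703063627
```

```bash
python3 - <<'E'
from h import *
s=sensors.read_state(); e=np.array(s['eef_pos']); R=np.array(s['eef_rot'])
for n in('side','top','w'):
    im,D,cm=(loadw('wG') if n=='w' else load(n+'G')+(cam(n),)); v,u=np.nonzero(D>0); Q=(dep(cm,np.c_[u,v],D)-e)@R
    print(n)
    for a in range(-30,150,12):
        k=(Q[:,2]>a)&(Q[:,2]<a+12)&(abs(Q[:,0])<22)&(abs(Q[:,1])<22)
        if k.sum()>3: q=Q[k]; print(a,k.sum(),'x',np.percentile(q[:,0],[5,50,95]).round(1),'y',np.percentile(q[:,1],[5,50,95]).round(1))
E
```

```text
side
-30 75 x [-12.3 -10.1   3.5] y [-17.1   2.9  19.7]
-18 57 x [-12.7  -9.7  -5.8] y [-13.2   6.7  21.4]
-6 59 x [-12.7  -9.6  -5.4] y [-11.1   8.3  20.5]
6 62 x [-12.4  -9.3   4. ] y [-9.9  8.9 21.4]
18 53 x [-12.3  -8.3   8.5] y [-2.3  9.8 17.8]
30 57 x [-11.9  -5.2   7.1] y [ 1.6  8.1 10.3]
42 53 x [-11.5  -4.7   7.3] y [1.6 7.1 9.3]
54 40 x [-9.5 -3.9  5.3] y [-0.1  5.6  8.1]
66 27 x [-8.3 -3.   3.5] y [-1.5  4.2  6. ]
78 29 x [-6.6 -2.4  4.3] y [-5.7 -2.6 -0.6]
90 27 x [-6.  -1.8  5.8] y [-6.4 -3.5 -1.4]
102 28 x [-6.6 -2.4  4.5] y [-6.8 -3.9 -1.7]
114 24 x [-6.2 -2.1  3.6] y [-7.2 -4.3 -2.1]
126 18 x [-4.9 -1.8  4.1] y [-7.2 -5.1 -3.1]
top
-30 6 x [-14.1  -9.6   7.3] y [18.7 21.  21.9]
42 4 x [-10.2  -5.6   0.4] y [ 4.8  6.9 11.5]
54 6 x [-5.7 -1.2  3.6] y [3.4 4.7 6.3]
90 7 x [-6.3 -2.7  3. ] y [-7.8 -6.5 -1.8]
102 8 x [-5.5  0.3  5.3] y [-8.3 -5.7 -2.8]
114 4 x [-6.3 -2.4  1.4] y [-9.3 -7.  -6. ]
126 6 x [-6.  -1.6  3.6] y [-8.4 -7.6 -3.9]
w
-30 3625 x [-6.5  9.5 13.1] y [-19.1   1.4  18.2]
-18 1742 x [-4.7 10.1 12.8] y [-15.5  -0.8  14.9]
-6 1429 x [ 2.9 10.  11.5] y [-19.8  -0.8  18.9]
6 1188 x [ 1.   9.5 11.6] y [-19.8  -1.3  19.2]
18 553 x [-1.  10.1 11.4] y [-15.1  -2.3  13.9]
30 240 x [ 4.2  9.7 10.6] y [-8.5 -1.9  5. ]
42 151 x [ 4.6  9.  10. ] y [-8.7 -2.6  3.9]
54 85 x [5.4 7.7 8.7] y [-8.1 -3.3  2.1]
66 40 x [4.8 5.9 7.3] y [-6.9 -3.4  0.4]
78 22 x [2.8 4.9 5.9] y [-7.8 -6.9 -5.7]
90 25 x [-0.1  3.4  5.7] y [-8.1 -6.7 -5.2]
102 27 x [-7.   2.1  5.4] y [-8.6 -7.1 -5.4]
114 16 x [1.3 3.4 5.2] y [-9.7 -8.1 -6.5]
126 15 x [-6.7  1.5  4.6] y [-10.3 -10.1  -7.5]
```

The peeler sits about 3° steeper than the tool axis. I'll trim that out, check it isn't creeping, then hand in.

```bash
python3 - <<'E'
from h import *
P,R=final(139.6); az=np.arctan2(-268,551)
R2=cv2.Rodrigues(np.array([np.sin(az),-np.cos(az),0])*np.radians(3))[0]@R
ctrl.move_l(np.array([551,-268,180])-139.6*R2[:,2],rot=R2,vel=40); ctrl.hold(1)
def m():
    s=sensors.read_state(); e=np.array(s['eef_pos']); im,D=optics.grab_frame('side'); cm=cam('side'); v,u=np.nonzero(D>0); W=dep(cm,np.c_[u,v],D); Q=(W-e)@np.array(s['eef_rot'])
    o=[]
    for a in(78,120): k=(Q[:,2]>a)&(Q[:,2]<a+18)&(abs(Q[:,0])<22)&(abs(Q[:,1])<22); o.append(np.r_[np.median(Q[k],0)[:2],np.median(W[k],0)])
    d=o[1][2:]-o[0][2:]; print(s['t'],np.round(o,1).tolist(),'slant',np.degrees(np.arctan2(-d[2],np.hypot(d[0],d[1]))).round(1),s['grip_width'],np.abs(s['qvel']).max())
m(); ctrl.hold(1.5); m()
ctrl.finish_job()
E
```

```text
27.5833 [[-2.3, -2.9, 513.0, -252.1, 212.8], [-2.1, -5.6, 539.3, -264.5, 183.6]] slant 45.1 16.94396018591147 0.001406839815147782
29.1333 [[-2.2, -2.6, 513.1, -252.4, 213.6], [-2.3, -5.8, 539.3, -264.6, 183.9]] slant 45.9 16.721728320368907 0.0016895733221415185
the job is handed in; nothing more can be done
```

I handed the job in at about 29 s: the lemon is in the bowl, the teaspoon lies flat in the tray, and the peeler is held still at about 45°, blade down over the bowl, with its tip roughly 100 mm above the lemon; the egg cup and kitchen timer were not touched.

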